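# Load the stepped dose-tray carrier and clip its cover on

## Task

Pack the ward carrier: lift each dose tray that is in the rack straight out of its nest by its fin and lay it flat in the stepped carrier on the step that fits its width, from the smallest up to the largest (a wider tray shuts off the steps below it). Then set the cover on top and press it fully down until the spring clips at both ends have snapped under the carrier's rims. Leave the other things on the desk where they are.

Things in the scene. Friction and masses are not known exactly. Their poses are not given: they have to be found in the camera images.
- carrier: fixed stepped carrier of grey plastic, 90 mm deep (x) x 156 mm wide (y) x 128 mm high, open on top and at its -x and +x ends; origin at the centre of its underside, z up. Its stepped side walls (at -y and +y) leave a gap that widens upward: 64 mm wide from z = 8 to 38 mm, 86 mm from 38 to 68, 108 mm from 68 to 98, 130 mm from 98 to 128
- seat_cover (a point): centre of the carrier's mouth at the height of the wall tops (128 mm up), where the cover's origin comes. On the outside of each wall a round steel rim bar (10 mm thick, 70 mm long, along x) lies with its axis 8 mm below the top and stands 5 mm out; the cover's clips snap under these bars. 6.5 mm high end lips, 75 mm apart in x, here and at every tray seat
- cover: loose white cover, 0.2 kg: plate 70 mm (x) x 158 mm (y) x 6 mm, origin at the centre of the plate's underside, z up. At each y end a steel spring clip, 62 mm wide, hangs 34 mm below the plate and flares outward at its foot; it stands on its clips on a 5 mm glass sheet on the desk, origin 40 mm up. On the carrier its axes lie along the carrier's, either way round
- cover_fin (a point): top of the upright grip fin in the middle of the cover, 29 mm above the cover's origin; the fin is 42 mm along x and 10 mm thick in y (grip it across y), standing 23 mm above the plate
- clip_left (a joint): spring clip at the cover's +y end: 0 = hanging straight, sprung to here, grows as it is pushed outward. Its flared tail meets the rim bar with the plate about 19 mm above its seat; from there push straight down (about 5 to 15 N). It reads about 0.15 to 0.2 on passing the bar and under 0.09 once snapped in
- clip_right (a joint): the same spring clip at the cover's -y end
- rack: fixed aluminium board 196 x 306 x 4 mm with four fixed grey nests on it (86 mm in x, 142 mm in y, 13 mm high), two by two, 92 mm apart in x and 148 mm in y; origin at the centre of its underside. Each nest has an 8 mm deep pocket for one size of tray, 1.5 mm clear all round, in which the tray lies flush (17 mm above the desk); which nest is where changes
- tray_1: smallest dose tray, loose, about 60 g, may be absent: white plate 70 mm (x) x 60 mm (y) x 8 mm with small dose caps, origin at the centre of its underside, z up; starts flush in its nest, origin 9 mm above the desk. Its only grip is the upright fin in the middle, 10 mm thick in x, 36 mm along y, from 8 to 26 mm above the origin (grip it across x)
- seat_1 (a point): centre of the seat of tray_1 in the carrier, 8 mm above the carrier's underside: there the tray's origin comes, its axes along the carrier's either way round, with 2 mm play each way in y and 2.5 mm in x
- tray_2: second dose tray, loose, about 75 g, may be absent: white plate 70 mm (x) x 82 mm (y) x 8 mm with small dose caps, origin at the centre of its underside, z up; starts flush in its nest, origin 9 mm above the desk. Its only grip is the upright fin in the middle, 10 mm thick in x, 36 mm along y, from 8 to 26 mm above the origin (grip it across x)
- seat_2 (a point): centre of the seat of tray_2 in the carrier, 38 mm above the carrier's underside: there the tray's origin comes, its axes along the carrier's either way round, with 2 mm play each way in y and 2.5 mm in x
- tray_3: third dose tray, loose, about 90 g, may be absent: white plate 70 mm (x) x 104 mm (y) x 8 mm with small dose caps, origin at the centre of its underside, z up; starts flush in its nest, origin 9 mm above the desk. Its only grip is the upright fin in the middle, 10 mm thick in x, 36 mm along y, from 8 to 26 mm above the origin (grip it across x)
- seat_3 (a point): centre of the seat of tray_3 in the carrier, 68 mm above the carrier's underside: there the tray's origin comes, its axes along the carrier's either way round, with 2 mm play each way in y and 2.5 mm in x
- tray_4: largest dose tray, loose, about 105 g, may be absent: white plate 70 mm (x) x 126 mm (y) x 8 mm with small dose caps, origin at the centre of its underside, z up; starts flush in its nest, origin 9 mm above the desk. Its only grip is the upright fin in the middle, 10 mm thick in x, 36 mm along y, from 8 to 26 mm above the origin (grip it across x)
- seat_4 (a point): centre of the seat of tray_4 in the carrier, 98 mm above the carrier's underside: there the tray's origin comes, its axes along the carrier's either way round, with 2 mm play each way in y and 2.5 mm in x
- stapler: blue and black stapler, bystander, to be left where it stands; origin at the centre of its underside
- stamp: wooden-handled rubber stamp, bystander, to be left where it stands; origin at the centre of its underside
- label_roll: white roll of labels, bystander, to be left where it stands; origin at the centre of its underside

How it is judged (in metres and radians):
On the way, in this order (a step that is already met when the one before it is completed fails the run):
1. the smallest dose tray (60 mm wide), if present, lies on its own seat in the carrier (z of tray_1 in the frame of carrier between 0.005 and 0.011 m and x of tray_1 in the frame of carrier between -0.005 and 0.005 m and y of tray_1 in the frame of carrier between -0.005 and 0.005 m and angle between tray_1's own z axis and vertical below 0.06 rad and angle between the x axis of tray_1 and the x axis of carrier, either way round below 0.12 rad), for 0.2 s.
2. the second dose tray (82 mm wide), if present, lies on its own seat in the carrier (z of tray_2 in the frame of carrier between 0.035 and 0.041 m and x of tray_2 in the frame of carrier between -0.005 and 0.005 m and y of tray_2 in the frame of carrier between -0.005 and 0.005 m and angle between tray_2's own z axis and vertical below 0.06 rad and angle between the x axis of tray_2 and the x axis of carrier, either way round below 0.12 rad), for 0.2 s.
3. the third dose tray (104 mm wide), if present, lies on its own seat in the carrier (z of tray_3 in the frame of carrier between 0.065 and 0.071 m and x of tray_3 in the frame of carrier between -0.005 and 0.005 m and y of tray_3 in the frame of carrier between -0.005 and 0.005 m and angle between tray_3's own z axis and vertical below 0.06 rad and angle between the x axis of tray_3 and the x axis of carrier, either way round below 0.12 rad), for 0.2 s.
4. the largest dose tray (126 mm wide), if present, lies on its own seat in the carrier (z of tray_4 in the frame of carrier between 0.095 and 0.101 m and x of tray_4 in the frame of carrier between -0.005 and 0.005 m and y of tray_4 in the frame of carrier between -0.005 and 0.005 m and angle between tray_4's own z axis and vertical below 0.06 rad and angle between the x axis of tray_4 and the x axis of carrier, either way round below 0.12 rad), for 0.2 s.
5. the cover is fully down on the carrier with both clips snapped in (z of cover in the frame of carrier between 0.125 and 0.131 m and x of cover in the frame of carrier between -0.005 and 0.005 m and y of cover in the frame of carrier between -0.005 and 0.005 m and angle between cover's own z axis and vertical below 0.06 rad and angle between the x axis of cover and the x axis of carrier, either way round below 0.12 rad and value of joint each of clip_left, clip_right below 0.09 rad), for 0.2 s.
At the end, for the whole second after the job is handed in: Every tray present lies on its own seat in the carrier (origin within 3 mm in height and 5 mm in x and y, tilt under 0.06 rad, within 0.12 rad of square), the cover likewise on the wall tops with both clip joints under 0.09 rad, everything at rest (all of step 1 and all of step 2 and all of step 3 and all of step 4 and all of step 5 and linear speed of each of tray_1, tray_2, tray_3, tray_4, cover below 0.02 m/s); the robot touches nothing.
It fails at once if the blue and black stapler is moved more than 50 mm or knocked over (distance of stapler from where it was at the start of the episode above 0.05 m or angle between stapler's own z axis and vertical above 0.7 rad).
It fails at once if the wooden-handled rubber stamp is moved more than 50 mm or knocked over (distance of stamp from where it was at the start of the episode above 0.05 m or angle between stamp's own z axis and vertical above 0.7 rad).
It fails at once if the white roll of labels is moved more than 50 mm or knocked over (distance of label_roll from where it was at the start of the episode above 0.05 m or angle between label_roll's own z axis and vertical above 0.7 rad).
Of tray_1, tray_2, tray_3, tray_4 only 3 to 4 are there at a start; the rules pass over those that are not, and their reading is None.
At some moment in a run one of cover may be knocked a few centimetres aside while the robot is not near it.
It also fails if it takes over 210 s, if anything falls off the work surface, if the arm or the gripper's body presses on something with over 40 N, if the wrist force passes 120 N, or if a joint passes its speed limit or range.

## Robot

A 6-joint arm with a two-finger parallel gripper is mounted at the origin on a cart in front of the work surface, level with it; the furniture and walls round the work are solid. World frame = base frame: x ahead of the robot, y to its left, z up, the work surface at z = 0. Lengths are in mm, angles in degrees, forces in N, time in s.
With the tool pointing down it reaches from about 300 to 850 mm from the base axis. Payload 4.2 kg.
Tool frame: the origin (TCP) lies midway between the tips of the shut fingers; the grasp point (between the pads) lies 19 mm behind it (env.grasp_offset is the distance from the TCP to the grasp point, in mm); z points along the fingers, y is the line along which they close (so a half turn about z gives the same grasp; the last joint's range is limited). The gripper opens to 91 mm and grips with 3 to 60 N. Pads are 32 mm wide; open, the fingers measure 118 mm over their backs; the gripper's body (76 mm by 178 mm) begins 60 mm behind the grasp point.
Start: joints at [67.781, 18.312, 89.639, -0, 72.044, -1.146], TCP at [206.754, 536.563, 174.476] pointing down, gripper open.
Joint ranges: [-177.97, 177.97], [-48.28, 115.42], [12.27, 149.76], [-77.06, 257.06], [2.81, 150.46], [-146.56, 146.56]. Speed limits (degrees/s): [147.25, 147.25, 180, 180, 180, 180].

## Interface

Orientations are given as [roll, pitch, yaw] about the fixed x, y, z axes, in that order (R = Rz(yaw) Ry(pitch) Rx(roll)).
In Python, from workcell import env, optics gives the robot as it stands. The module is installed in compiled form; this text tells all that it offers.
- The arm moves only by the tool send_rows, never from a script. Its argument "targets" is a list that holds one entry, the list of rows, each a list of 7 numbers: the turn, a rotation vector about the world's x, y, z scaled (see below), then the shift along the world's x, y, z scaled (see below), then the closure, from -1 (fully open) to 1 (shut). In form: [[[rx, ry, rz, x, y, z, gripper], ...]]. A call has 1 to 12 rows; each row shifts and turns the commanded pose from where the row before left it; what a row does not reach is not made up. The controller multiplies each number of a shift by 0.2 m and each number of a turn by pi/2 rad. A row lasts 1/10 s, in which the tool goes at most 50 mm and 8.59 degrees, less where a joint would pass 70% of its speed; a pose out of reach is approached as far as the arm can. A call with a number of a shift or a turn outside -1 to 1 is refused whole. A call with a gripper value outside its range is refused whole. The fingers move at their own pace and stop on an object; "grip_force" is the grip in N (left out, the last holds). Time passes only in rows, so rows that do not move let the fingers close. It gives the time, the measured TCP pose, the force, the opening and the grip force at its end, in the units of the state.
- env.state(): the state, without advancing time (a new reading comes with each control period).
- optics.grab_frame(name): name is "scene" or "top" or "wrist"; returns (picture, depth): 480x640x3 uint8, red, green, blue; 480x640 float32, mm along the optical axis (not along the pixel's ray), 0 where there is no reading.
- optics.camera_info(name): a dict with "camera_matrix" (3x3 intrinsics, pixels), "k1" (the pictures are not rectified: a ray, as slopes to the right and down, at radius r is drawn at 1 + k1 r^2 times it, then the intrinsics apply), "R" (3x3) and "t" (3): a world point X has camera coordinates R X + t; the wrist camera has in their place "mount" (4x4, takes a point from camera to tool coordinates, whose origin is the TCP and whose axes are the flange's). Camera axes: x right, y down, z forward; pixel columns grow to the right and rows downward; lengths in mm; the calibration is good to about 2 mm. A picture is of the moment at which its call begins: read the wrist's pose just before it. camera_info takes no time and is no camera call.
- env.job_done(): hands the job in; it is judged then, once.
Trained networks look in the newest picture that a camera, given by its name, has taken for a name from the list of things; names that differ only in an ending like _2 or _b are one class to them, and where a whole thing is asked for, a point or a joint stands for the part that bears it (a point fixed in the world has none). Each returns a list of dicts, best first, with "conf" (0 to 1); they miss things now and then, are a little off and sometimes report something else, mostly with a low value. They report only what shows in the picture. A call takes as long as a camera call.
- optics.silhouettes(camera, name): "mask" (480x640 bool, what is visible of it) and "at" ([column, row] in pixels, amid what is visible of it).
- optics.place_of(camera, name): "at" ([column, row] in pixels: a listed point, or the origin of a listed thing).
The state is a dict: "time_s": time; "qpos": joint angles; "qvel": joint speeds; "effort": joint torques, N m; "ee_pos": TCP position; "ee_rot": TCP orientation; "force": force on the tool from outside, world axes, zero at the start; "torque": the same for the moment, N m; "gripper_width": finger opening in mm; "gripper_force": force on a finger pad.
Only numpy, scipy, OpenCV 4.12 (cv2) and the standard library are available. Lean on these libraries where they do the work, as an engineer would, in place of code of your own. Each camera call takes 0.05 s, during which the arm holds its last target. There are 200 camera calls.

## Working session

There is one attempt and no reset: what is moved stays moved. The work goes in short steps, Python scripts to look and compute and a tool call to move; the robot and the scene stay as the last step left them, time stands still between calls to the robot, and variables do not carry over. Pictures are saved under pics/ and viewed, at most 14 in all, crops included, and the job is handed in when it is done.

Besides the shell and the picture viewer there is one more tool, called after "Call:" by a JSON object that holds its "op" and its "data", one argument or row to a line. send_rows: Moves the arm, as the interface text tells. Its arguments: {"type":"object","properties":{"targets":{"type":"array"},"grip_force":{"type":"number"}},"required":["targets"]}

```bash
mkdir -p pics; cat > h.py <<'E'
import numpy as np, cv2
from workcell import env, optics
from scipy.spatial.transform import Rotation as Ro
def cam(name):
    i=optics.camera_info(name); K=np.array(i["camera_matrix"]); k1=i["k1"]
    if name=="wrist":
        s=env.state(); M=np.array(i["mount"])
        T=np.eye(4); T[:3,:3]=Ro.from_euler('xyz',s["ee_rot"],degrees=True).as_matrix(); T[:3,3]=s["ee_pos"]
        C=T@M; 
    else:
        C=np.eye(4); R=np.array(i["R"]); C[:3,:3]=R.T; C[:3,3]=-R.T@np.array(i["t"])
    return K,k1,C
def ray(c,px):
    K,k1,C=c
    p=cv2.undistortPoints(np.array(px,float).reshape(-1,1,2),K,np.array([k1,0,0,0,0.])).reshape(-1,2)
    return np.c_[p,np.ones(len(p))]@C[:3,:3].T, C[:3,3]
def atz(c,px,z):
    d,o=ray(c,px); return o+d*((z-o[2])/d[:,2])[:,None]
def bydepth(c,px,dep):
    d,o=ray(c,px); return o+d*np.asarray(dep).reshape(-1,1)
def cloud(c,depth):
    v,u=np.mgrid[0:480,0:640]; return bydepth(c,np.c_[u.ravel(),v.ravel()],depth.ravel()).reshape(480,640,3)
def save(n,im): cv2.imwrite("pics/"+n,im[...,::-1])
E
python3 - <<'E'
from h import *
print(env.state())
for n in ("top","scene"):
    c=cam(n); im,d=optics.grab_frame(n); save(n+"0.png",im); np.savez(n+"0.npz",im=im,d=d)
    print(n,c[2].round(3).tolist(),c[0].tolist())
    for o in ["carrier","seat_cover","cover","cover_fin","rack","tray_1","stapler","stamp","label_roll"]:
        print(o,[(np.round(r["at"]).tolist(),round(r["conf"],2)) for r in optics.place_of(n,o)][:6])
E
```

```text
{'time_s': 0.0, 'qpos': array([ 6.77790342e+01,  1.83510556e+01,  8.97083224e+01,  4.65548917e-04,
        7.20423908e+01, -1.14611466e+00]), 'qvel': array([-0.04216796,  0.08462758,  0.00372842, -0.07436516, -0.01175583,
       -0.00171569]), 'effort': array([-2.78956995e-04, -4.12468493e+01, -2.31963712e+01,  7.27287331e-02,
        4.57354845e-02, -1.58072667e-04]), 'ee_pos': array([206.53981049, 535.99794447, 173.61322163]), 'ee_rot': array([-1.79898260e+02, -2.47811928e-03,  1.58925003e+02]), 'force': array([ 0.44879072,  0.4660842 , -0.42686959]), 'torque': array([ 0.00768368, -0.00145443,  0.03574805]), 'gripper_force': 0.0, 'gripper_width': 90.95484356302894}
top [[0.003, -0.995, 0.096, 468.562], [-1.0, -0.003, -0.003, -193.849], [0.004, -0.096, -0.995, 1428.38], [0.0, 0.0, 0.0, 1.0]] [[527.4512057885906, 0.0, 321.35077377877604], [0.0, 527.4512057885906, 236.97864220964945], [0.0, 0.0, 1.0]]
carrier [([385.0, 301.0], 0.74), ([351.0, 272.0], 0.68), ([304.0, 208.0], 0.57)]
seat_cover [([353.0, 271.0], 0.92)]
cover [([305.0, 202.0], 0.67)]
cover_fin [([301.0, 202.0], 0.91), ([2
[... 329 characters left out ...]
, [0.017, -0.843, -0.538, 797.288], [0.0, 0.0, 0.0, 1.0]] [[551.1664816429098, 0.0, 314.4311446534365], [0.0, 551.1664816429098, 244.15198316291367], [0.0, 0.0, 1.0]]
carrier [([318.0, 312.0], 0.76), ([314.0, 308.0], 0.55)]
seat_cover [([315.0, 263.0], 0.61), ([312.0, 307.0], 0.5)]
cover [([335.0, 246.0], 0.7)]
cover_fin [([338.0, 236.0], 0.92)]
rack [([242.0, 273.0], 0.75), ([272.0, 257.0], 0.67)]
tray_1 [([212.0, 246.0], 0.85), ([241.0, 239.0], 0.78), ([240.0, 271.0], 0.73), ([270.0, 256.0], 0.56), ([314.0, 284.0], 0.22)]
stapler [([292.0, 209.0], 0.74), ([314.0, 310.0], 0.66), ([245.0, 237.0], 0.45)]
stamp [([373.0, 365.0], 0.97)]
label_roll [([314.0, 348.0], 0.82), ([311.0, 298.0], 0.2)]
```

```bash
python3 - <<'E'
from h import *
d=np.load("top0.npz"); im=d["im"]; x=im[170:340,170:460]; save("top0z.png",cv2.resize(x,None,fx=2.7,fy=2.7,interpolation=cv2.INTER_CUBIC))
c=cam("top")
for n,p,z in [("rackc",[244,278],0),("seat_cover",[353,271],128),("cover",[305,202],40),("fin",[301,202],69),("trays",[[271,294],[217,296],[267,260],[217,261]],9),("stapler",[205,188],0),("stamp",[432,277],0),("roll",[388,305],0)]: print(n,atz(c,p,z).round().tolist())
E
```

```text
rackc [[494.0, 10.0, 0.0]]
seat_cover [[510.0, -276.0, 128.0]]
cover [[696.0, -155.0, 40.0]]
fin [[691.0, -145.0, 69.0]]
trays [[452.0, -64.0, 9.0], [446.0, 80.0, 9.0], [543.0, -52.0, 9.0], [540.0, 82.0, 9.0]]
stapler [[740.0, 121.0, 0.0]]
stamp [[499.0, -498.0, 0.0]]
roll [[423.0, -378.0, 0.0]]
```

View pics/top0z.png

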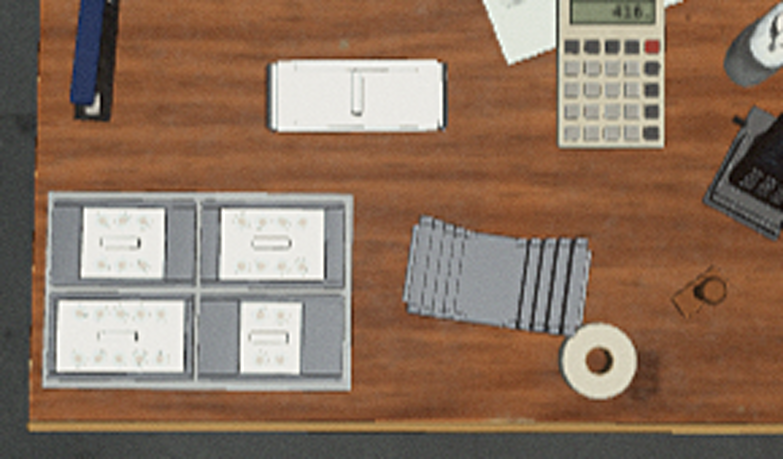

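View pics/scene0.png

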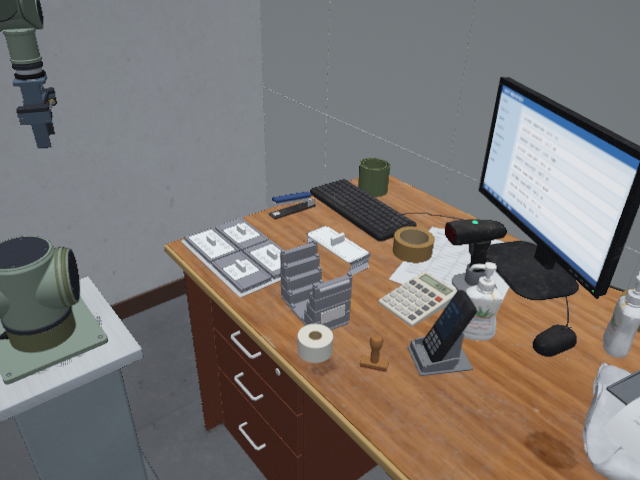

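The pictures show four trays: the 60 tray bottom-right of the rack, the 82 top-left, the 104 top-right and the 126 bottom-left. The cover is at about (357,95) in the zoomed view. The carrier is at about (500,275), turned a little, with the label roll close to it. I'll go over the rack for wrist views.

Call:
{"op": "send_rows", "data": {
  "targets": [
    [[0, 0, -0.0638, 0.11, -0.2, 0.075, -1], [0, 0, -0.0638, 0.11, -0.2, 0.075, -1], [0, 0, -0.0638, 0.11, -0.2, 0.075, -1], [0, 0, -0.0638, 0.11, -0.2, 0.075, -1], [0, 0, -0.0638, 0.11, -0.2, 0.075, -1], [0, 0, -0.0638, 0.11, -0.2, 0.075, -1], [0, 0, -0.0638, 0.11, -0.2, 0.075, -1], [0, 0, -0.0638, 0.11, -0.2, 0.075, -1], [0, 0, -0.0638, 0.11, -0.2, 0.075, -1], [0, 0, -0.0638, 0.11, -0.2, 0.075, -1], [0, 0, -0.0638, 0.11, -0.2, 0.075, -1], [0, 0, -0.0638, 0.11, -0.2, 0.075, -1]]
  ]
}}

```text
time_s: 2.2
ee_pos: [471.2, 54.8, 355.4]
ee_rot: [179.9, -0.0, 89.8]
force: [1.7, 1.8, -0.0]
gripper_width: 90.7
gripper_force: 0.0
```

```bash
python3 - <<'E'
from h import *
s=env.state(); print(s["ee_pos"],s["ee_rot"],optics.camera_info("wrist"))
c=cam("wrist"); im,d=optics.grab_frame("wrist"); save("w1.png",im); np.savez("w1.npz",im=im,d=d,C=c[2])
for r in optics.place_of("wrist","tray_1"): print(r["at"],r["conf"],atz(c,r["at"],9).round(1))
E
```

```text
[471.2185685   54.75753411 355.38075083] [ 1.79947966e+02 -1.74315930e-02  8.97753777e+01] {'camera_matrix': array([[392.77577616,   0.        , 319.86444964],
       [  0.        , 392.77577616, 242.12953379],
       [  0.        ,   0.        ,   1.        ]]), 'k1': -0.0037259807098822865, 'mount': array([[-1.44158368e-03, -9.67830333e-01, -2.51599620e-01,
         6.95390072e+01],
       [ 9.99998433e-01, -1.65361914e-03,  6.31325855e-04,
        -4.81635985e-01],
       [-1.02706626e-03, -2.51598316e-01,  9.67831200e-01,
        -2.10252049e+02],
       [ 0.00000000e+00,  0.00000000e+00,  0.00000000e+00,
         1.00000000e+00]])}
[370.7, 269.3] 0.85 [[546.7 -62.6   9. ]]
[306.1, 269.5] 0.68 [[450.4 -62.3   9. ]]
[367.8, 172.2] 0.65 [[538.8  80.5   9. ]]
[307.0, 167.4] 0.59 [[453.7  87.5   9. ]]
```

View pics/w1.png

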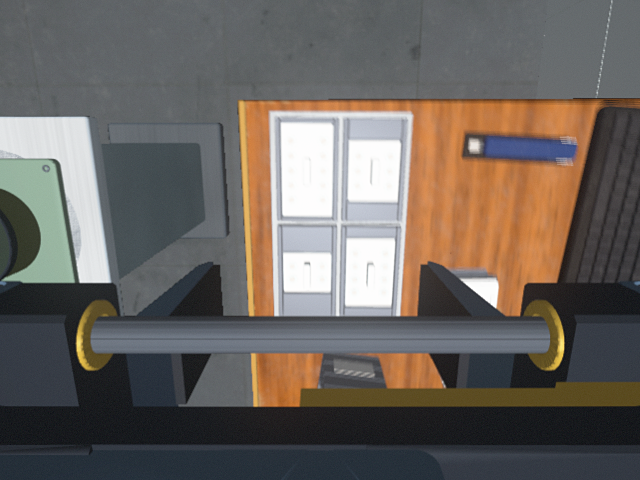

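The wrist view shows the whole rack, with fins at about (308,170), (372,172), (307,272) and (370,270). I'll take the fin positions from depth, and get rough poses for the carrier and cover from the top camera's depth.

```bash
cat >> h.py <<'E'
def blobs(P,zlo,zhi,box,minn=6):
    m=(P[...,2]>zlo)&(P[...,2]<zhi)&(P[...,0]>box[0])&(P[...,0]<box[1])&(P[...,1]>box[2])&(P[...,1]<box[3])
    n,l=cv2.connectedComponents(m.astype(np.uint8),connectivity=8)
    for k in range(1,n):
        q=P[l==k]
        if len(q)<minn: continue
        r=cv2.minAreaRect(q[:,:2].astype(np.float32))
        print(len(q),"mean",q.mean(0).round(1),"z",np.percentile(q[:,2],[5,50,95]).round(1),"rect",np.round(r[0],1),np.round(r[1],1),round(r[2],1))
E
python3 - <<'E'
from h import *
w=np.load("w1.npz"); K,k1,_=cam("wrist"); c=(K,k1,w["C"])
P=cloud(c,w["d"]); print("fins"); blobs(P,30,42,(380,620,-160,180))
print("rack"); blobs(P,-3,24,(380,620,-160,180),500)
t=np.load("top0.npz"); P=cloud(cam("top"),t["d"])
print("carrier top"); blobs(P,118,140,(400,620,-400,-180))
blobs(P,90,140,(400,620,-400,-180))
print("all carrier");blobs(P,60,140,(400,620,-400,-180))
print("cover"); blobs(P,38,55,(620,760,-280,-40)); print("fin"); blobs(P,58,80,(620,760,-280,-40))
print("roll"); blobs(P,20,100,(360,480,-440,-330)); blobs(P,20,100,(440,560,-600,-440))
E
```

```text
fins
187 mean [451.8  85.8  35. ] z [33.3 35.1 36.6] rect [451.8  85.7] [34.3  8.1] 89.1
208 mean [543.3  85.   34.6] z [32.6 34.8 36.2] rect [543.4  85.2] [ 9.7 34.4] 1.2
166 mean [451.  -61.3  34.7] z [32.8 34.8 36.5] rect [451.  -61.7] [34.8  8.6] 89.2
173 mean [542.2 -62.2  34.6] z [31.9 34.7 36.5] rect [542.3 -62.2] [10.  34.7] 0.2
rack
34776 mean [499.6  32.3  11.6] z [-0.6 16.2 18.7] rect [500.   18.3] [320.7 240. ] 90.0
carrier top
245 mean [ 519.9 -205.6  126.9] z [120.7 126.8 134.4] rect [ 519.7 -205.2] [17.7 89. ] 81.7
253 mean [ 499.2 -350.4  126.7] z [120.3 126.7 133.8] rect [ 499.  -351.3] [18.2 88.3] 82.0
395 mean [ 519.4 -210.9  116. ] z [ 94.5 123.2 133.1] rect [ 519.1 -210.6] [28.6 89.3] 81.9
452 mean [ 499.9 -344.9  114.6] z [ 94.2 122.  131.9] rect [ 499.7 -345.8] [29.4 88.6] 81.5
all carrier
539 mean [ 518.4 -216.1  103.3] z [ 65.2 101.3 131.3] rect [ 518.4 -216.2] [39.7 89.5] 82.1
634 mean [ 500.4 -339.7  101.7] z [ 65.1 100.4 130.8] rect [ 500.4 -340.5] [39.9 88.9] 81.5
cover
1636 mean [ 688.1 -146.5   45.1] z [40.5 45.1 49.6] rect [ 688.3 -146.6] [ 68.4 175.6] 0.2
fin
63 mean [ 687.6 -146.2   67.2] z [62.7 67.2 71.1] rect [ 687.8 -146.2] [40.3  8. ] 0.4
roll
17 mean [ 471.9 -334.4   95.9] z [93.3 95.8 98.4] rect [ 472.3 -334.8] [ 7.9 12.6] 89.5
552 mean [ 430.6 -381.4   40.6] z [35.2 41.  45.9] rect [ 430.5 -381.4] [70.7 70.2] 66.3
6 mean [ 558.1 -558.6   25.9] z [22.2 26.2 30.1] rect [ 558.  -558.3] [3.2 7.8] 4.2
94 mean [ 498.  -485.6   67.8] z [33.7 71.5 77.8] rect [ 498.5 -487.1] [23.2 24.6] 0.6
```

Measured: tray_1's fin at (451,-61.5) and the carrier centre near (509.4,-278), yaw about -8°. The sizes and heights match the spec. I'll take one wrist look at the carrier from close up.

Call:
{"op": "send_rows", "data": {
  "targets": [
    [[0, 0, 0, 0.02, -0.24, 0, -1], [0, 0, 0, 0.02, -0.24, 0, -1], [0, 0, 0, 0.02, -0.24, 0, -1], [0, 0, 0, 0.02, -0.24, 0, -1], [0, 0, 0, 0.02, -0.24, 0, -1], [0, 0, 0, 0.02, -0.24, 0, -1], [0, 0, 0, 0.02, -0.24, 0, -1], [0, 0, 0, 0.02, -0.24, 0, -1], [0, 0, 0, 0, 0, 0, -1]]
  ]
}}

```text
time_s: 3.2
ee_pos: [502.6, -331.9, 352.0]
ee_rot: [-179.8, 0.0, 89.8]
force: [0.0, 0.7, -0.9]
gripper_width: 91.3
gripper_force: 0.0
```

```bash
python3 - <<'E'
from h import *
s=env.state(); print(s["ee_pos"],s["ee_rot"])
c=cam("wrist"); im,d=optics.grab_frame("wrist"); save("w2.png",im); np.savez("w2.npz",im=im,d=d,C=c[2])
P=cloud(c,d)
for lo,hi in [(120,136),(90,106),(60,76),(30,46)]: print(lo); blobs(P,lo,hi,(430,600,-400,-180),60)
print("cover"); blobs(P,40,55,(620,760,-280,-40),60); blobs(P,60,80,(620,760,-280,-40)); 
E
```

```text
[ 502.62966061 -331.90429422  351.97417267] [-1.79847802e+02  1.77323799e-02  8.97652648e+01]
120
1485 mean [ 519.4 -207.4  127.6] z [122.8 127.7 134.2] rect [ 519.6 -206.2] [18.2 88.8] 81.8
1160 mean [ 498.7 -350.8  127.5] z [122.8 127.7 134.1] rect [ 498.8 -352.5] [18.2 89.1] 81.7
90
937 mean [ 517.3 -220.4   98.9] z [ 95.9  98.3 104.7] rect [ 517.7 -220.4] [11.5 89.1] 82.0
841 mean [ 500.9 -338.4   98.7] z [ 94.7  98.1 104.9] rect [ 500.5 -338.8] [12.3 89.8] 81.8
60
791 mean [ 516.  -231.3   68.8] z [66.2 68.2 74.6] rect [ 515.9 -231.3] [11.6 88.8] 82.0
732 mean [ 502.1 -327.5   68.7] z [65.5 68.2 74.8] rect [ 502.2 -327.7] [11.8 89. ] 81.9
30
655 mean [ 514.5 -242.2   38.9] z [36.2 38.3 44.8] rect [ 514.5 -242.2] [11.3 88.8] 81.8
642 mean [ 503.9 -316.7   38.8] z [35.8 38.1 45.1] rect [ 504.  -316.7] [11.6 89.4] 81.6
616 mean [ 446.1 -376.6   41.5] z [39.7 41.8 43.3] rect [ 447.8 -373.6] [52.6 35.7] 89.6
cover
6384 mean [ 687.1 -169.2   45.8] z [43.9 45.7 47.8] rect [ 688.5 -169.9] [ 71.  133.1] 0.3
392 mean [ 687.3 -148.    67.3] z [62.2 67.8 69.7] rect [ 687.7 -147.1] [41.5 10.6] 0.6
```

View pics/w2.png

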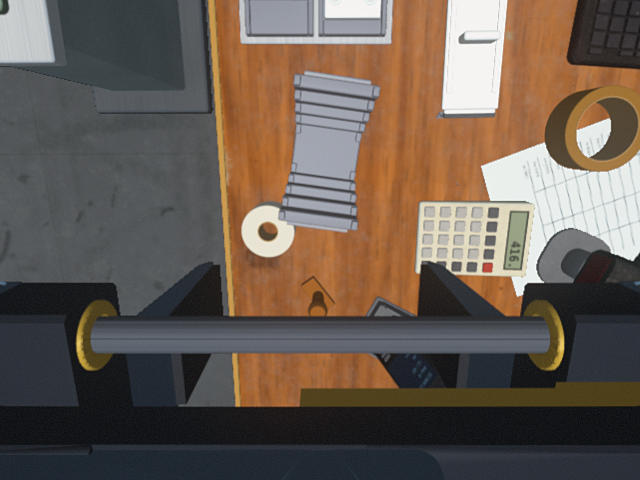

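Carrier pose refined: centre (509.1,-279.4), yaw -8.15°, consistent at all four step levels. Now to tray_1.

Call:
{"op": "send_rows", "data": {
  "targets": [
    [[0, 0, 0, -0.0287, 0.15, -0.162, -1], [0, 0, 0, -0.0287, 0.15, -0.162, -1], [0, 0, 0, -0.0287, 0.15, -0.162, -1], [0, 0, 0, -0.0287, 0.15, -0.162, -1], [0, 0, 0, -0.0287, 0.15, -0.162, -1], [0, 0, 0, -0.0287, 0.15, -0.162, -1], [0, 0, 0, -0.0287, 0.15, -0.162, -1], [0, 0, 0, -0.0287, 0.15, -0.162, -1], [0, 0, 0, -0.0287, 0.15, -0.162, -1], [0, 0, 0, 0, 0, 0, -1], [0, 0, 0, 0, 0, 0, -1]]
  ]
}}

```text
time_s: 4.35
ee_pos: [450.7, -55.9, 63.1]
ee_rot: [-180.0, -0.0, 90.2]
force: [0.3, 0.2, -0.5]
gripper_width: 90.9
gripper_force: 0.0
```

```bash
python3 - <<'E'
from h import *
for i in range(4):
    s=env.state(); print(s["time_s"],s["ee_pos"],s["ee_rot"],s["qpos"]); optics.grab_frame("wrist")
E
```

```text
4.35 [450.67213794 -55.92844555  63.13525299] [-1.79994593e+02 -5.90847318e-03  9.02122068e+01] [-8.52945572e+00  1.37909727e+01  1.14237133e+02  6.36988333e-03
  5.19781372e+01 -8.74558665e+00]
4.4 [451.93986639 -56.85780693  63.93216287] [1.79865958e+02 2.27652741e-02 9.01315835e+01] [-8.61556219e+00  1.37698029e+01  1.14122273e+02 -2.68634200e-03
  5.19719784e+01 -8.74551996e+00]
4.45 [452.50369758 -57.45803643  64.29048265] [1.79802303e+02 3.39742592e-02 9.00676505e+01] [-8.67836280e+00  1.37614420e+01  1.14069180e+02 -4.46678991e-03
  5.19688146e+01 -8.74332615e+00]
4.5 [452.60872736 -57.8395399   64.36488307] [1.79790448e+02 3.51010196e-02 9.00191554e+01] [-8.72430220e+00  1.37622140e+01  1.14054534e+02 -3.60389867e-03
  5.19707993e+01 -8.74130686e+00]
```

Call:
{"op": "send_rows", "data": {
  "targets": [
    [[0, 0, 0, -0.007, -0.015, -0.05, -1], [0, 0, 0, 0, 0, -0.08, -1], [0, 0, 0, 0, 0, -0.07, -1], [0, 0, 0, 0, 0, 0, -1], [0, 0, 0, 0, 0, 0, -1], [0, 0, 0, 0, 0, 0, -1]]
  ]
}}

```text
time_s: 5.15
ee_pos: [450.3, -60.8, 23.4]
ee_rot: [179.9, 0.0, 90.0]
force: [1.2, 0.1, -0.2]
gripper_width: 90.9
gripper_force: 0.0
```

```bash
python3 - <<'E'
from h import *
c=cam("wrist"); im,d=optics.grab_frame("wrist"); save("w3.png",im)
s=env.state(); print(s["ee_pos"],s["ee_rot"],s["force"])
E
```

```text
[450.3648693  -60.73314437  23.5223688 ] [1.79905825e+02 1.41493842e-02 9.00013478e+01] [0.11668541 0.36335328 0.66970766]
```

View pics/w3.png

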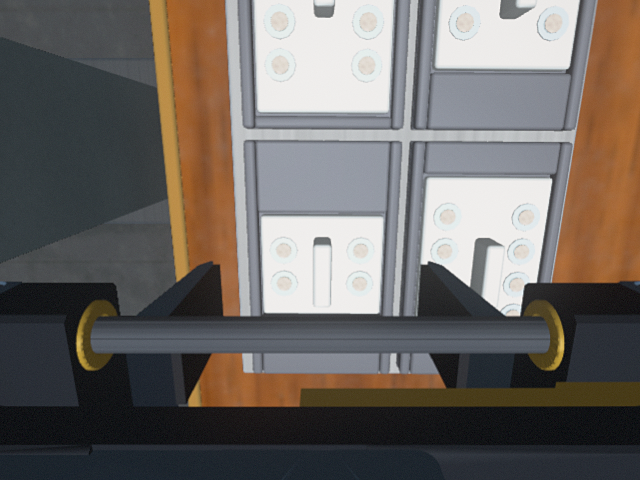

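The fin (322,270) lies midway between the open fingers. Closing.

Call:
{"op": "send_rows", "data": {
  "targets": [
    [[0, 0, -0.004, 0.003, -0.004, -0.019, -1], [0, 0, 0, 0, 0, 0, -1], [0, 0, 0, 0, 0, 0, 1], [0, 0, 0, 0, 0, 0, 1], [0, 0, 0, 0, 0, 0, 1], [0, 0, 0, 0, 0, 0, 1], [0, 0, 0, 0, 0, 0, 1], [0, 0, 0, 0, 0, 0, 1], [0, 0, 0, 0, 0, 0, 1], [0, 0, 0, 0, 0, 0, 1]]
  ],
  "grip_force": 30
}}

```text
time_s: 6.2
ee_pos: [450.3, -61.2, 19.1]
ee_rot: [180.0, -0.0, 89.7]
force: [-0.2, -0.1, 0.4]
gripper_width: 30.2
gripper_force: 0.0
```

Call:
{"op": "send_rows", "data": {
  "targets": [
    [[0, 0, 0, 0, 0, 0, 1], [0, 0, 0, 0, 0, 0, 1], [0, 0, 0, 0, 0, 0, 1], [0, 0, 0, 0, 0, 0, 1], [0, 0, 0, 0, 0, 0, 1], [0, 0, 0, 0, 0, 0, 1]]
  ]
}}

```text
time_s: 6.8
ee_pos: [450.3, -61.2, 19.1]
ee_rot: [180.0, 0.0, 89.7]
force: [0.1, 0.2, -0.1]
gripper_width: 0.2
gripper_force: 0.0
```

```bash
python3 - <<'E'
from h import *
c=cam("wrist"); im,d=optics.grab_frame("wrist"); save("w4.png",im)
s=env.state(); print(s["ee_pos"],s["gripper_width"],c[2][:3,3])
P=cloud(c,d); blobs(P,24,45,(380,500,-160,20),30); blobs(P,10,22,(380,500,-160,20),30)
im,d=optics.grab_frame("top"); P=cloud(cam("top"),d); blobs(P,28,45,(380,600,-160,180),5); save("top1.png",cv2.resize(im[170:340,170:460],None,fx=2.7,fy=2.7,interpolation=cv2.INTER_CUBIC))
E
```

```text
[450.30025026 -61.25121376  19.07819638] 0.21900967792671577 [450.19921494   8.30285223 229.33508582]
530 mean [450.6 -51.4  33.8] z [27.1 34.6 36. ] rect [450.7 -62. ] [35.7  9.9] 89.3
1755 mean [452.   17.3  16.7] z [15.3 16.8 18. ] rect [451.5  17.4] [ 5.4 85.7] 89.8
20480 mean [451.1 -27.   16.9] z [15.5 17.  18.4] rect [451. -32.] [80.6 86.3] 89.6
38 mean [499.8 -54.7  13.1] z [10.5 12.8 15.8] rect [499.6 -54.7] [12.6  0.7] 89.8
47 mean [499.8 -66.6  13.6] z [10.7 13.4 16.4] rect [499.8 -66.9] [11.4  0.4] 89.7
48 mean [ 449.2 -124.5   17. ] z [16.1 16.9 18.2] rect [ 449.2 -124.6] [16.4  0.6] 89.6
53 mean [544.8  84.8  34.2] z [29.6 33.9 39.2] rect [544.9  84.7] [ 8.3 34. ] 0.3
43 mean [453.   88.4  34.2] z [30.6 34.5 37.5] rect [452.9  87.2] [ 7.9 29.6] 0.2
```

View pics/w4.png

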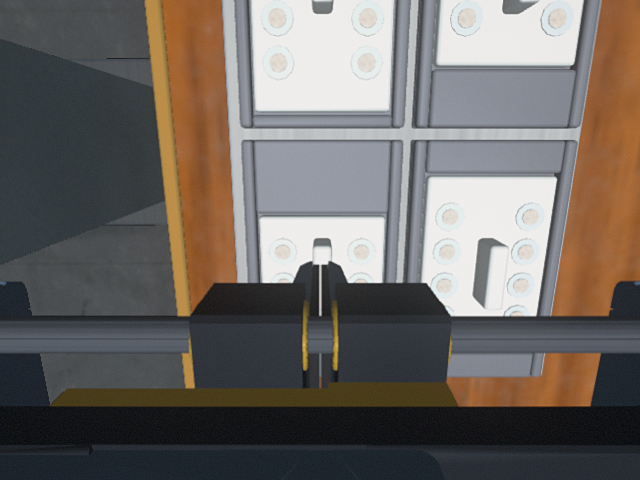

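The fingers read shut (0.2 mm) although the fin is at the tool's position. I'll check where the fingertips really are.

```bash
python3 - <<'E'
from h import *
print(env.grasp_offset)
c=cam("wrist"); im,d=optics.grab_frame("wrist")
P=cloud(c,d)
for v in (245,258,266,275,285,300):
    for u in (308,314,320,326,334): print((u,v),P[v,u].round(0).tolist(),im[v,u].tolist(),end=" ")
    print()
K,k1,C=c; Ci=np.linalg.inv(C); s=env.state()
for q in [[0,16,0],[0,16,19],[0,16,60],[0,-16,0]]:
    p=Ci@np.r_[s["ee_pos"]+q,1]; print(q,(K@(p[:3]/p[2]))[:2].round())
E
```

```text
18.8
(308, 245) [443.0, -49.0, 16.0] [239, 237, 236] (314, 245) [447.0, -45.0, 31.0] [100, 103, 105] (320, 245) [450.0, -45.0, 31.0] [121, 125, 127] (326, 245) [453.0, -44.0, 33.0] [121, 124, 127] (334, 245) [458.0, -48.0, 18.0] [239, 238, 236] 
(308, 258) [443.0, -56.0, 18.0] [240, 238, 237] (314, 258) [447.0, -51.0, 35.0] [218, 222, 223] (320, 258) [450.0, -51.0, 34.0] [238, 236, 236] (326, 258) [453.0, -51.0, 35.0] [239, 237, 236] (334, 258) [458.0, -56.0, 17.0] [241, 239, 236] 
(308, 266) [445.0, -45.0, 66.0] [59, 62, 68] (314, 266) [447.0, -46.0, 62.0] [41, 41, 41] (320, 266) [450.0, -55.0, 36.0] [204, 200, 198] (326, 266) [453.0, -46.0, 61.0] [48, 46, 44] (334, 266) [456.0, -45.0, 65.0] [56, 59, 65] 
(308, 275) [445.0, -45.0, 79.0] [56, 60, 65] (314, 275) [448.0, -46.0, 73.0] [48, 46, 46] (320, 275) [450.0, -60.0, 35.0] [207, 205, 201] (326, 275) [453.0, -47.0, 73.0] [47, 48, 47] (334, 275) [456.0, -45.0, 77.0] [54, 60, 65] 
(308, 285) [445.0, -45.0, 88.0] [51, 56, 62] (314, 285) [448.0, -47.0, 85.0] [43, 45, 46] (320, 285) [450.0, -65.0, 35.0] [205, 202, 201] (326, 285) [452.0, -47.0, 85.0] [47, 46, 44] (334, 285) [455.0, -45.0, 90.0] [50, 54, 58] 
(308, 300) [446.0, -45.0, 104.0] [47, 50, 54] (314, 300) [448.0, -47.0, 100.0] [33, 35, 32] (320, 300) [450.0, -74.0, 35.0] [208, 205, 204] (326, 300) [452.0, -47.0, 100.0] [42, 42, 39] (334, 300) [453.0, -26.0, 149.0] [67, 60, 46] 
[0, 16, 0] [320. 240.]
[0, 16, 19] [320. 249.]
[0, 16, 60] [321. 277.]
[0, -16, 0] [321. 294.]
```

Call:
{"op": "send_rows", "data": {
  "targets": [
    [[0, 0, 0, 0, 0, 0.2, 1], [0, 0, 0, 0, 0, 0.15, 1], [0, 0, 0, 0, 0, 0, 1], [0, 0, 0, 0, 0, 0, 1]]
  ]
}}

```text
time_s: 7.35
ee_pos: [450.4, -61.2, 89.3]
ee_rot: [179.9, 0.0, 89.7]
force: [-0.3, 0.4, 0.2]
gripper_width: 0.6
gripper_force: 0.0
```

```bash
python3 - <<'E'
from h import *
s=env.state(); print(s["ee_pos"],s["gripper_width"],s["gripper_force"])
c=cam("wrist"); im,d=optics.grab_frame("wrist"); save("w5.png",im)
P=cloud(c,d); blobs(P,24,60,(380,500,-160,20),30)
blobs(P,60,110,(380,500,-160,20),30)
E
```

```text
[450.36742796 -61.23037713  89.29811907] 0.5655367399076071 0.0
678 mean [450.6 -59.8  34.5] z [32.2 34.8 36. ] rect [450.9 -62. ] [35.6  9.8] 89.5
```

View pics/w5.png

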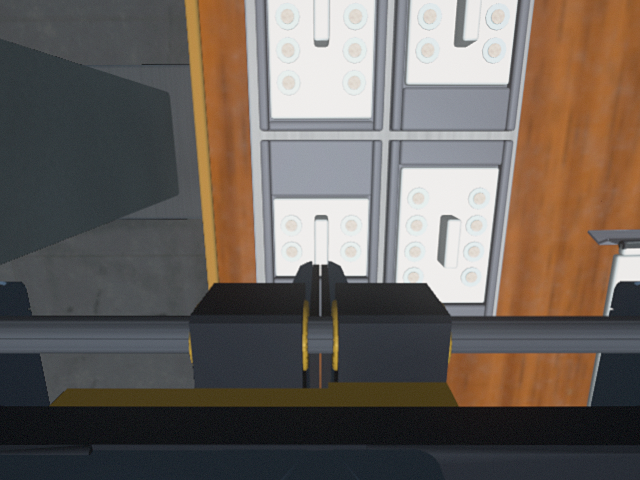

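The depth shows the finger edges starting at about z 58 while the reported TCP is at z 19, so the fingers closed above the fin. I'll verify with the other camera at the current height.

```bash
python3 - <<'E'
from h import *
print(env.state()["ee_pos"])
c=cam("scene"); im,d=optics.grab_frame("scene"); P=cloud(c,d)
m=(abs(P[...,0]-450)<25)&(abs(P[...,1]+61)<25)&(P[...,2]>55)&(P[...,2]<400)
z=P[m]; print(m.sum(), np.percentile(z[:,2],[0,2,5,50])); v,u=np.where(m); print(u.min(),u.max(),v.min(),v.max())
for r in sorted(set(v))[-6:]: print(r,P[r][m[r]].mean(0).round(0))
v0,u0=int(v.max()),int(u[v.argmax()]); save("s1.png",cv2.resize(im[v0-90:v0+60,u0-100:u0+100],None,fx=3,fy=3,interpolation=cv2.INTER_CUBIC))
print(u0,v0)
E
```

```text
[449.59689005 -61.13193476  88.48510768]
659 [127.65830744 132.02887404 135.38150151 187.43677353]
217 249 125 234
229 [446. -75. 138.]
230 [446. -77. 136.]
231 [445. -78. 134.]
232 [446. -79. 131.]
233 [445. -80. 129.]
234 [443. -81. 128.]
239 234
```

View pics/s1.png

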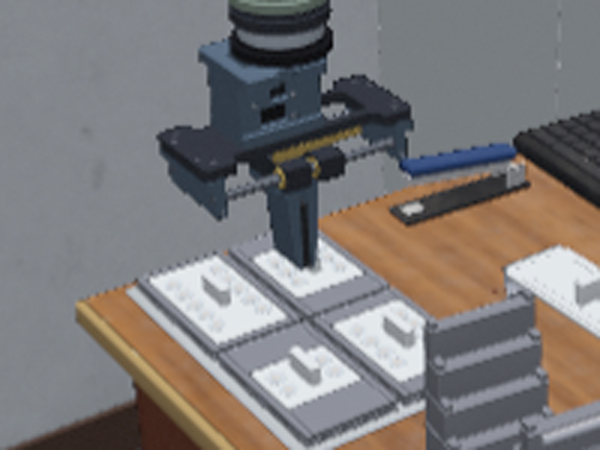

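Confirmed by the second camera: the real fingertips are about 38.5 mm above the reported TCP (tips at 127 with ee z 88.5), while x and y are right. I'll command z with that offset.

Call:
{"op": "send_rows", "data": {
  "targets": [
    [[0, 0, 0, 0, -0.003, 0, -0.1], [0, 0, 0, 0, 0, -0.1, -0.1], [0, 0, 0, 0, 0, -0.1, -0.1], [0, 0, 0, 0, 0, -0.1, -0.1], [0, 0, 0, 0, 0, -0.1, -0.1], [0, 0, 0, 0, 0, -0.08, -0.1], [0, 0, 0, 0, 0, -0.05, -0.1], [0, 0, 0, 0, 0, 0, -0.1], [0, 0, 0, 0, 0, 0, -0.1], [0, 0, 0, 0, 0, 0, -0.1]]
  ]
}}

```text
time_s: 8.45
ee_pos: [451.0, -61.9, -16.3]
ee_rot: [179.9, 0.0, 89.7]
force: [-0.4, 0.3, 0.3]
gripper_width: 50.2
gripper_force: 0.0
```

Call:
{"op": "send_rows", "data": {
  "targets": [
    [[0, 0, 0, 0, 0, -0.009, 1], [0, 0, 0, 0, 0, 0, 1], [0, 0, 0, 0, 0, 0, 1], [0, 0, 0, 0, 0, 0, 1], [0, 0, 0, 0, 0, 0, 1], [0, 0, 0, 0, 0, 0, 1], [0, 0, 0, 0, 0, 0, 1], [0, 0, 0, 0, 0, 0, 1]]
  ]
}}

```text
time_s: 9.25
ee_pos: [450.4, -61.9, -18.6]
ee_rot: [180.0, 0.0, 89.7]
force: [-0.5, -0.3, 1.6]
gripper_width: 9.5
gripper_force: 30.0
```

Gripped (9.5 mm, 30 N). Lift and carry to above the carrier.

Call:
{"op": "send_rows", "data": {
  "targets": [
    [[0, 0, 0, 0, 0, 0.1, 1], [0, 0, 0, 0, 0, 0.2, 1], [0, 0, 0, 0, 0, 0.25, 1], [0, 0, 0, 0, 0, 0.2, 1], [0, 0, -0.0145, 0.0489, -0.181, 0, 1], [0, 0, -0.0145, 0.0489, -0.181, 0, 1], [0, 0, -0.0145, 0.0489, -0.181, 0, 1], [0, 0, -0.0145, 0.0489, -0.181, 0, 1], [0, 0, -0.0145, 0.0489, -0.181, 0, 1], [0, 0, -0.0145, 0.0489, -0.181, 0, 1], [0, 0, 0, 0, 0, 0, 1], [0, 0, 0, 0, 0, 0, 1]]
  ]
}}

```text
time_s: 10.45
ee_pos: [508.3, -279.1, 130.4]
ee_rot: [-179.9, -0.1, 81.8]
force: [-0.3, 1.0, -1.0]
gripper_width: 9.8
gripper_force: 30.0
```

Call:
{"op": "send_rows", "data": {
  "targets": [
    [[0, 0, 0, 0, 0, 0, 1], [0, 0, 0, 0, 0, 0, 1], [0, 0, 0, 0, 0, 0, 1]]
  ]
}}

```text
time_s: 10.75
ee_pos: [508.9, -278.0, 131.5]
ee_rot: [180.0, -0.0, 81.9]
force: [-0.3, 0.7, -0.6]
gripper_width: 9.4
gripper_force: 30.0
```

Call:
{"op": "send_rows", "data": {
  "targets": [
    [[0, 0, 0, 0, -0.007, 0, 1], [0, 0, 0, 0, 0, -0.1, 1], [0, 0, 0, 0, 0, -0.1, 1], [0, 0, 0, 0, 0, -0.1, 1], [0, 0, 0, 0, 0, -0.1, 1], [0, 0, 0, 0, 0, -0.1, 1], [0, 0, 0, 0, 0, -0.1, 1], [0, 0, 0, 0, 0, -0.08, 1], [0, 0, 0, 0, 0, 0, 1], [0, 0, 0, 0, 0, 0, 1], [0, 0, 0, 0, 0, 0, 1]]
  ]
}}

```text
time_s: 11.85
ee_pos: [509.8, -280.8, -3.6]
ee_rot: [179.9, 0.0, 81.8]
force: [0.0, -0.1, -1.8]
gripper_width: 9.8
gripper_force: 30.0
```

Call:
{"op": "send_rows", "data": {
  "targets": [
    [[0, 0, 0, 0, 0.003, -0.035, 1], [0, 0, 0, 0, 0, -0.025, 1], [0, 0, 0, 0, 0, -0.015, 1], [0, 0, 0, 0, 0, 0, 1], [0, 0, 0, 0, 0, 0, 1], [0, 0, 0, 0, 0, 0, 1]]
  ]
}}

```text
time_s: 12.45
ee_pos: [509.0, -279.9, -19.6]
ee_rot: [180.0, 0.0, 81.8]
force: [-0.7, 0.2, 2.3]
gripper_width: 9.9
gripper_force: 30.0
```

Call:
{"op": "send_rows", "data": {
  "targets": [
    [[0, 0, 0, 0, 0, 0, 0.1], [0, 0, 0, 0, 0, 0, 0.1], [0, 0, 0, 0, 0, 0, 0.1], [0, 0, 0, 0, 0, 0, 0.1], [0, 0, 0, 0, 0, 0, 0.1], [0, 0, 0, 0, 0, 0.15, 0.1], [0, 0, 0, 0, 0, 0.2, 0.1], [0, 0, 0, 0, 0, 0.25, 0.1], [0, 0, 0, 0, 0, 0.25, 0.1], [0, 0, 0, 0, 0, 0.05, 0.1], [0, 0, 0, 0, 0, 0, 0.1], [0, 0, 0, 0, 0, 0, 0.1]]
  ]
}}

```text
time_s: 13.65
ee_pos: [508.0, -279.3, 158.7]
ee_rot: [-179.9, -0.1, 81.8]
force: [-1.0, -0.4, -0.3]
gripper_width: 40.9
gripper_force: 0.0
```

```bash
python3 - <<'E'
from h import *
t=env.state(); print(t["ee_pos"])
im,d=optics.grab_frame("wrist"); c=cam("wrist"); P=cloud(c,d)
blobs(P,28,40,(440,580,-320,-230),30); blobs(P,12,20,(440,580,-320,-230),30); save("w6.png",im)
im,d=optics.grab_frame("top"); P=cloud(cam("top"),d); print("cover"); blobs(P,38,55,(620,760,-280,-40),60); blobs(P,28,42,(380,600,-160,180))
E
```

```text
[ 507.99814618 -279.26597174  158.71962258]
928 mean [ 512.6 -242.7   37.3] z [35.9 37.3 38.6] rect [ 511.4 -242.8] [ 8.8 80.9] 81.9
446 mean [ 508.  -279.4   33.1] z [31.8 33.1 34.3] rect [ 508.  -279.8] [35.6  8.8] 81.8
1147 mean [ 498.8 -313.6   36.2] z [30.3 37.  38.5] rect [ 503.1 -315.9] [12.  89.2] 82.4
73 mean [ 471.8 -248.8   13.8] z [12.5 13.8 15. ] rect [ 471.8 -248.8] [8.3 6.5] 78.4
4385 mean [ 508.2 -278.4   15.5] z [14.  15.5 17.2] rect [ 508.  -279.5] [59.  69.9] 81.8
84 mean [ 552.3 -260.    13.6] z [12.5 13.6 14.9] rect [ 552.4 -260.1] [9.2 6.5] 82.6
377 mean [ 504.1 -307.8   15. ] z [12.7 14.3 18.7] rect [ 504.4 -304.8] [12.9 88.3] 82.0
cover
1635 mean [ 688.1 -146.9   45.1] z [40.4 45.  49.9] rect [ 688.5 -146.4] [ 69. 176.] 0.3
51 mean [544.7  85.2  34.5] z [30.4 34.3 38.9] rect [544.8  84.7] [ 8.3 34. ] 0.3
50 mean [542.7 -63.4  34.9] z [30.7 35.1 39.7] rect [542.6 -62.8] [ 8.4 32.6] 0.1
52 mean [452.8  84.5  34.7] z [29.2 34.4 40. ] rect [452.9  84.8] [ 7.9 33.9] 0.1
```

View pics/w6.png

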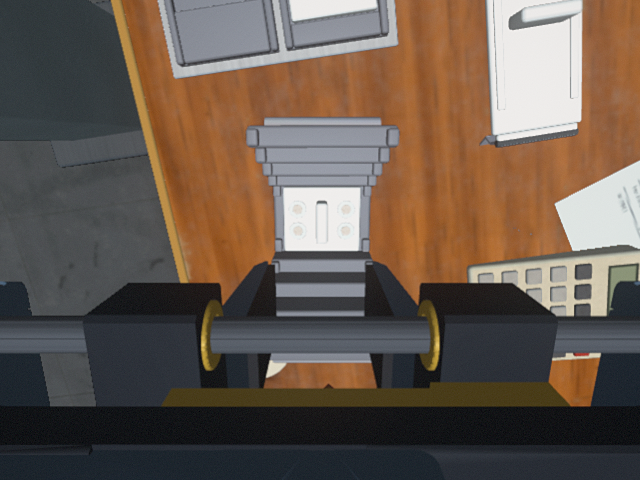

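tray_1 lies flat in its seat; the depth gives its centre at (508.0,-279.6), and the picture shows it at (321,222) between the walls. Next is tray_2.

Call:
{"op": "send_rows", "data": {
  "targets": [
    [[0, 0, 0.0108, 0.02175, 0.228, 0, 0.1], [0, 0, 0.0108, 0.02175, 0.228, 0, 0.1], [0, 0, 0.0108, 0.02175, 0.228, 0, 0.1], [0, 0, 0.0108, 0.02175, 0.228, 0, 0.1], [0, 0, 0.0108, 0.02175, 0.228, -0.08, 0.1], [0, 0, 0.0108, 0.02175, 0.228, -0.08, 0.1], [0, 0, 0.0108, 0.02175, 0.228, -0.08, 0.1], [0, 0, 0.0108, 0.02175, 0.228, -0.08, 0.1], [0, 0, 0, 0, 0, -0.1, 0], [0, 0, 0, 0, 0, 0, 0], [0, 0, 0, 0, 0, 0, 0], [0, 0, 0, 0, 0, 0, 0]]
  ]
}}

```text
time_s: 14.95
ee_pos: [544.1, 84.1, 76.7]
ee_rot: [180.0, 0.0, 89.5]
force: [-0.1, -0.1, 0.3]
gripper_width: 45.1
gripper_force: 0.0
```

```bash
python3 - <<'E'
from h import *
t=env.state(); print(t["ee_pos"],t["ee_rot"])
im,d=optics.grab_frame("wrist"); c=cam("wrist"); P=cloud(c,d)
blobs(P,29,40,(480,600,20,150),30)
E
```

```text
[544.14493962  84.12854622  76.65507701] [1.79967170e+02 2.59665795e-03 8.95274191e+01]
781 mean [544.   86.4  35. ] z [33.3 35.1 36.4] rect [543.9  85.4] [35.6 10. ] 89.6
```

Call:
{"op": "send_rows", "data": {
  "targets": [
    [[0, 0, 0, 0, 0.006, -0.15, 0], [0, 0, 0, 0, 0, -0.15, 0], [0, 0, 0, 0, 0, -0.1, 0], [0, 0, 0, 0, 0, -0.075, 0], [0, 0, 0, 0, 0, 0, 0], [0, 0, 0, 0, 0, 0, 0], [0, 0, 0, 0, 0, 0, 1], [0, 0, 0, 0, 0, 0, 1], [0, 0, 0, 0, 0, 0, 1], [0, 0, 0, 0, 0, 0, 1], [0, 0, 0, 0, 0, 0, 1], [0, 0, 0, 0, 0, 0, 1]]
  ]
}}

```text
time_s: 16.2
ee_pos: [543.9, 86.2, -18.5]
ee_rot: [180.0, -0.0, 89.6]
force: [-0.2, -0.3, 1.7]
gripper_width: 10.0
gripper_force: 30.0
```

Call:
{"op": "send_rows", "data": {
  "targets": [
    [[0, 0, 0, 0, 0, 0.1, 1], [0, 0, 0, 0, 0, 0.2, 1], [0, 0, 0, 0, 0, 0.25, 1], [0, 0, 0, 0, 0, 0.2, 1], [0, 0, -0.0108, -0.0219, -0.228, 0, 1], [0, 0, -0.0108, -0.0219, -0.228, 0, 1], [0, 0, -0.0108, -0.0219, -0.228, 0, 1], [0, 0, -0.0108, -0.0219, -0.228, 0, 1], [0, 0, -0.0108, -0.0219, -0.228, 0, 1], [0, 0, -0.0108, -0.0219, -0.228, 0, 1], [0, 0, -0.0108, -0.0219, -0.228, 0, 1], [0, 0, -0.0108, -0.0219, -0.228, 0, 1]]
  ]
}}

```text
time_s: 17.4
ee_pos: [508.1, -280.3, 131.0]
ee_rot: [-180.0, -0.0, 81.8]
force: [0.5, 0.2, -1.5]
gripper_width: 9.7
gripper_force: 30.0
```

Call:
{"op": "send_rows", "data": {
  "targets": [
    [[0, 0, 0, 0, 0, 0, 1], [0, 0, 0, 0, 0, 0, 1], [0, 0, 0, 0, 0, 0, 1], [0, 0, 0, 0, 0, 0, 1]]
  ]
}}

```text
time_s: 17.8
ee_pos: [508.8, -277.2, 131.2]
ee_rot: [-180.0, -0.0, 81.9]
force: [-0.5, -0.1, -1.0]
gripper_width: 9.5
gripper_force: 30.0
```

Call:
{"op": "send_rows", "data": {
  "targets": [
    [[0, 0, 0, 0, -0.003, -0.05, 1], [0, 0, 0, 0, 0, -0.1, 1], [0, 0, 0, 0, 0, -0.1, 1], [0, 0, 0, 0, 0, -0.1, 1], [0, 0, 0, 0, 0, -0.1, 1], [0, 0, 0, 0, 0, -0.05, 1], [0, 0, 0, 0, 0, 0, 1], [0, 0, 0, 0, 0, 0, 1], [0, 0, 0, 0, 0, 0, 1]]
  ]
}}

```text
time_s: 18.7
ee_pos: [509.6, -279.5, 32.3]
ee_rot: [179.9, 0.0, 81.8]
force: [-0.6, -0.4, -0.5]
gripper_width: 9.8
gripper_force: 30.0
```

Call:
{"op": "send_rows", "data": {
  "targets": [
    [[0, 0, 0, 0, 0, -0.05, 1], [0, 0, 0, 0, 0, -0.03, 1], [0, 0, 0, 0, 0, -0.02, 1], [0, 0, 0, 0, 0, -0.008, 1], [0, 0, 0, 0, 0, 0, 1], [0, 0, 0, 0, 0, 0, 1], [0, 0, 0, 0, 0, 0, 1]]
  ]
}}

```text
time_s: 19.4
ee_pos: [508.3, -279.0, 10.5]
ee_rot: [-180.0, -0.0, 81.8]
force: [-2.6, 0.8, 6.1]
gripper_width: 9.7
gripper_force: 30.0
```

Call:
{"op": "send_rows", "data": {
  "targets": [
    [[0, 0, 0, 0, 0, 0, 0.1], [0, 0, 0, 0, 0, 0, 0.1], [0, 0, 0, 0, 0, 0, 0.1], [0, 0, 0, 0, 0, 0, 0.1], [0, 0, 0, 0, 0, 0, 0.1], [0, 0, 0, 0, 0, 0.15, 0.1], [0, 0, 0, 0, 0, 0.2, 0.1], [0, 0, 0, 0, 0, 0.2, 0.1], [0, 0, 0, 0, 0, 0.2, 0.1], [0, 0, 0, 0, 0, 0, 0.1], [0, 0, 0, 0, 0, 0, 0.1]]
  ]
}}

```text
time_s: 20.5
ee_pos: [509.0, -279.4, 160.3]
ee_rot: [179.9, 0.0, 81.8]
force: [-1.1, -0.1, -0.5]
gripper_width: 41.0
gripper_force: 0.0
```

```bash
python3 - <<'E'
from h import *
t=env.state(); print(t["ee_pos"])
im,d=optics.grab_frame("wrist"); c=cam("wrist"); P=cloud(c,d)
blobs(P,58,66,(440,580,-320,-230),30); blobs(P,40,50,(440,580,-330,-230),30)
E
```

```text
[ 508.98658667 -279.37149478  160.33897492]
520 mean [ 506.9 -278.7   62.4] z [61.  62.4 63.7] rect [ 506.8 -279.1] [35.3  9. ] 81.9
146 mean [ 478.4 -318.1   62.6] z [58.5 63.1 65.7] rect [ 479.1 -318.8] [ 2.8 29.5] 81.9
87 mean [ 472.7 -236.    42.9] z [41.7 42.9 44.1] rect [ 472.5 -236.1] [7.7 6.8] 80.3
7692 mean [ 506.5 -279.8   44.8] z [43.1 44.8 46.6] rect [ 507.4 -280.4] [83.6 88.1] 81.7
86 mean [ 553.4 -247.6   42.8] z [41.4 42.8 44.1] rect [ 553.5 -247.9] [7.7 6.7] 83.6
```

tray_2 is seated: its fin is at (506.8,-279.1) and the plate is level. Now tray_3.

Call:
{"op": "send_rows", "data": {
  "targets": [
    [[0, 0, 0.0145, 0.028, 0.181, 0, 0.1], [0, 0, 0.0145, 0.028, 0.181, 0, 0.1], [0, 0, 0.0145, 0.028, 0.181, 0, 0.1], [0, 0, 0.0145, 0.028, 0.181, -0.1, 0.1], [0, 0, 0.0145, 0.028, 0.181, -0.1, 0.1], [0, 0, 0.0145, 0.028, 0.181, -0.1, 0.1], [0, 0, 0, 0, 0, -0.1, 0], [0, 0, 0, 0, 0, 0, 0], [0, 0, 0, 0, 0, 0, 0], [0, 0, 0, 0, 0, 0, 0]]
  ]
}}

```text
time_s: 21.55
ee_pos: [542.7, -62.7, 80.1]
ee_rot: [180.0, 0.0, 89.6]
force: [-0.1, -0.8, 0.1]
gripper_width: 45.6
gripper_force: 0.0
```

```bash
python3 - <<'E'
from h import *
t=env.state(); print(t["ee_pos"],t["ee_rot"])
im,d=optics.grab_frame("wrist"); c=cam("wrist"); P=cloud(c,d)
blobs(P,29,40,(480,600,-130,10),30)
E
```

```text
[542.67868969 -62.74865583  80.0881814 ] [1.79957787e+02 8.42541164e-03 8.95995476e+01]
748 mean [542.9 -61.8  34.9] z [33.4 35.  36.2] rect [542.8 -62.8] [35.9  9.5] 89.6
```

Call:
{"op": "send_rows", "data": {
  "targets": [
    [[0, 0, 0, 0, 0, -0.15, 0], [0, 0, 0, 0, 0, -0.15, 0], [0, 0, 0, 0, 0, -0.1, 0], [0, 0, 0, 0, 0, -0.09, 0], [0, 0, 0, 0, 0, 0, 0], [0, 0, 0, 0, 0, 0, 0], [0, 0, 0, 0, 0, 0, 1], [0, 0, 0, 0, 0, 0, 1], [0, 0, 0, 0, 0, 0, 1], [0, 0, 0, 0, 0, 0, 1], [0, 0, 0, 0, 0, 0, 1], [0, 0, 0, 0, 0, 0, 1]]
  ]
}}

```text
time_s: 22.8
ee_pos: [542.6, -62.0, -18.0]
ee_rot: [180.0, 0.0, 89.7]
force: [-0.3, 0.3, 1.7]
gripper_width: 9.9
gripper_force: 30.0
```

Call:
{"op": "send_rows", "data": {
  "targets": [
    [[0, 0, 0, 0, 0, 0.1, 1], [0, 0, 0, 0, 0, 0.2, 1], [0, 0, 0, 0, 0, 0.25, 1], [0, 0, 0, 0, 0, 0.2, 1], [0, 0, -0.0145, -0.0283, -0.181, 0, 1], [0, 0, -0.0145, -0.0283, -0.181, 0, 1], [0, 0, -0.0145, -0.0283, -0.181, 0, 1], [0, 0, -0.0145, -0.0283, -0.181, 0, 1], [0, 0, -0.0145, -0.0283, -0.181, 0, 1], [0, 0, -0.0145, -0.0283, -0.181, 0, 1], [0, 0, 0, 0, 0, 0, 1], [0, 0, 0, 0, 0, 0, 1]]
  ]
}}

```text
time_s: 24.0
ee_pos: [507.8, -279.4, 131.0]
ee_rot: [-179.9, -0.1, 81.7]
force: [-0.7, -0.3, 0.2]
gripper_width: 9.9
gripper_force: 30.0
```

Call:
{"op": "send_rows", "data": {
  "targets": [
    [[0, 0, 0, 0, 0, 0, 1], [0, 0, 0, 0, 0, -0.1, 1], [0, 0, 0, 0, 0, -0.1, 1], [0, 0, 0, 0, 0, -0.1, 1], [0, 0, 0, 0, 0, -0.04, 1], [0, 0, 0, 0, 0, 0, 1], [0, 0, 0, 0, 0, 0, 1], [0, 0, 0, 0, 0, 0, 1]]
  ]
}}

```text
time_s: 24.8
ee_pos: [509.3, -279.4, 64.9]
ee_rot: [179.9, 0.0, 81.9]
force: [-0.1, 0.3, -0.4]
gripper_width: 9.6
gripper_force: 30.0
```

Call:
{"op": "send_rows", "data": {
  "targets": [
    [[0, 0, 0, -0.002, 0, -0.06, 1], [0, 0, 0, 0, 0, -0.03, 1], [0, 0, 0, 0, 0, -0.02, 1], [0, 0, 0, 0, 0, -0.01, 1], [0, 0, 0, 0, 0, 0, 1], [0, 0, 0, 0, 0, 0, 1], [0, 0, 0, 0, 0, 0, 1]]
  ]
}}

```text
time_s: 25.5
ee_pos: [507.4, -279.0, 41.0]
ee_rot: [-180.0, -0.0, 81.8]
force: [-3.9, 1.5, 9.3]
gripper_width: 9.5
gripper_force: 30.0
```

Call:
{"op": "send_rows", "data": {
  "targets": [
    [[0, 0, 0, 0, 0, 0, 0.1], [0, 0, 0, 0, 0, 0, 0.1], [0, 0, 0, 0, 0, 0, 0.1], [0, 0, 0, 0, 0, 0, 0.1], [0, 0, 0, 0, 0, 0, 0.1], [0, 0, 0, 0, 0, 0.15, 0.1], [0, 0, 0, 0, 0, 0.2, 0.1], [0, 0, 0, 0, 0, 0.25, 0.1], [0, 0, 0, 0, 0, 0, 0.1], [0, 0, 0, 0, 0, 0, 0.1]]
  ]
}}

```text
time_s: 26.5
ee_pos: [508.6, -279.6, 161.0]
ee_rot: [179.8, 0.1, 81.8]
force: [-0.2, 0.1, -0.7]
gripper_width: 41.1
gripper_force: 0.0
```

```bash
python3 - <<'E'
from h import *
t=env.state(); print(t["ee_pos"])
im,d=optics.grab_frame("wrist"); c=cam("wrist"); P=cloud(c,d)
blobs(P,86,97,(440,580,-320,-230),30); blobs(P,69,80,(440,580,-345,-210),30)
E
```

```text
[ 508.61781808 -279.61273064  160.96075804]
673 mean [ 505.8 -278.3   92. ] z [90.3 92.1 93.3] rect [ 505.8 -279. ] [35.9  9.7] 81.4
11611 mean [ 505.6 -277.5   74.6] z [73.  74.6 76.4] rect [ 503.  -278.9] [108.9  77.1] 82.9
118 mean [ 554.8 -236.3   72.5] z [70.7 72.7 73.9] rect [ 554.9 -236.3] [8.3 6.7] 82.5
```

tray_3 is seated, offset about 1.5 mm towards -x, which is within play. Now tray_4.

Call:
{"op": "send_rows", "data": {
  "targets": [
    [[0, 0, 0.0108, -0.0354, 0.228, 0, 0.1], [0, 0, 0.0108, -0.0354, 0.228, 0, 0.1], [0, 0, 0.0108, -0.0354, 0.228, 0, 0.1], [0, 0, 0.0108, -0.0354, 0.228, 0, 0.1], [0, 0, 0.0108, -0.0354, 0.228, 0, 0.1], [0, 0, 0.0108, -0.0354, 0.228, -0.07, 0.1], [0, 0, 0.0108, -0.0354, 0.228, -0.07, 0.1], [0, 0, 0.0108, -0.0354, 0.228, -0.07, 0.1], [0, 0, 0, 0, 0, -0.19, 0], [0, 0, 0, 0, 0, 0, 0], [0, 0, 0, 0, 0, 0, 0], [0, 0, 0, 0, 0, 0, 0]]
  ]
}}

```text
time_s: 27.75
ee_pos: [452.2, 84.9, 80.5]
ee_rot: [179.9, -0.0, 89.5]
force: [0.6, 0.9, 0.3]
gripper_width: 45.8
gripper_force: 0.0
```

```bash
python3 - <<'E'
from h import *
t=env.state(); print(t["ee_pos"],t["ee_rot"])
im,d=optics.grab_frame("wrist"); c=cam("wrist"); P=cloud(c,d)
blobs(P,29,40,(400,500,20,150),30)
E
```

```text
[452.23896841  84.88116562  80.47549959] [ 1.79925917e+02 -4.76151942e-03  8.95212012e+01]
753 mean [451.9  86.7  35. ] z [33.3 35.1 36.3] rect [451.7  85.5] [36.7  9.5] 89.6
```

Call:
{"op": "send_rows", "data": {
  "targets": [
    [[0, 0, 0, 0, 0.001, -0.15, 0], [0, 0, 0, 0, 0, -0.15, 0], [0, 0, 0, 0, 0, -0.1, 0], [0, 0, 0, 0, 0, -0.093, 0], [0, 0, 0, 0, 0, 0, 0], [0, 0, 0, 0, 0, 0, 0], [0, 0, 0, 0, 0, 0, 1], [0, 0, 0, 0, 0, 0, 1], [0, 0, 0, 0, 0, 0, 1], [0, 0, 0, 0, 0, 0, 1], [0, 0, 0, 0, 0, 0, 1], [0, 0, 0, 0, 0, 0, 1]]
  ]
}}

```text
time_s: 29.0
ee_pos: [451.6, 85.8, -18.6]
ee_rot: [180.0, -0.0, 89.6]
force: [-0.4, 0.2, 3.1]
gripper_width: 9.9
gripper_force: 30.0
```

Call:
{"op": "send_rows", "data": {
  "targets": [
    [[0, 0, 0, 0, 0, 0.1, 1], [0, 0, 0, 0, 0, 0.2, 1], [0, 0, 0, 0, 0, 0.25, 1], [0, 0, 0, 0, 0, 0.2, 1], [0, 0, -0.0108, 0.0364, -0.228, 0, 1], [0, 0, -0.0108, 0.0364, -0.228, 0, 1], [0, 0, -0.0108, 0.0364, -0.228, 0, 1], [0, 0, -0.0108, 0.0364, -0.228, 0, 1], [0, 0, -0.0108, 0.0364, -0.228, 0, 1], [0, 0, -0.0108, 0.0364, -0.228, 0, 1], [0, 0, -0.0108, 0.0364, -0.228, 0, 1], [0, 0, -0.0108, 0.0364, -0.228, 0, 1]]
  ]
}}

```text
time_s: 30.2
ee_pos: [509.2, -280.7, 130.6]
ee_rot: [-180.0, -0.0, 81.8]
force: [1.1, 0.6, -0.4]
gripper_width: 9.7
gripper_force: 30.0
```

Call:
{"op": "send_rows", "data": {
  "targets": [
    [[0, 0, 0, 0, 0, 0, 1], [0, 0, 0, 0, 0, 0, 1], [0, 0, 0, 0, 0, 0, 1], [0, 0, 0, 0, 0, -0.1, 1], [0, 0, 0, 0, 0, -0.05, 1], [0, 0, 0, 0, 0, 0, 1], [0, 0, 0, 0, 0, 0, 1], [0, 0, 0, 0, 0, 0, 1]]
  ]
}}

```text
time_s: 31.0
ee_pos: [510.1, -278.9, 101.9]
ee_rot: [179.9, 0.0, 81.9]
force: [-0.5, 0.2, -1.4]
gripper_width: 9.6
gripper_force: 30.0
```

Call:
{"op": "send_rows", "data": {
  "targets": [
    [[0, 0, 0, 0, 0, -0.07, 1], [0, 0, 0, 0, 0, -0.04, 1], [0, 0, 0, 0, 0, -0.03, 1], [0, 0, 0, 0, 0, -0.016, 1], [0, 0, 0, 0, 0, 0, 1], [0, 0, 0, 0, 0, 0, 1], [0, 0, 0, 0, 0, 0, 1]]
  ]
}}

```text
time_s: 31.7
ee_pos: [509.7, -279.1, 70.4]
ee_rot: [180.0, 0.0, 81.8]
force: [-0.2, 0.8, 3.4]
gripper_width: 9.8
gripper_force: 30.0
```

Call:
{"op": "send_rows", "data": {
  "targets": [
    [[0, 0, 0, 0, 0, 0, 0.1], [0, 0, 0, 0, 0, 0, 0.1], [0, 0, 0, 0, 0, 0, 0.1], [0, 0, 0, 0, 0, 0, 0.1], [0, 0, 0, 0, 0, 0, 0.1], [0, 0, 0, 0, 0, 0.12, 0.1], [0, 0, 0, 0, 0, 0.18, 0.1], [0, 0, 0, 0, 0, 0.15, 0.1], [0, 0, 0, 0, 0, 0, 0.1], [0, 0, 0, 0, 0, 0, 0.1]]
  ]
}}

```text
time_s: 32.7
ee_pos: [509.7, -279.1, 160.3]
ee_rot: [179.9, 0.0, 81.8]
force: [-0.7, -0.2, -0.4]
gripper_width: 40.7
gripper_force: 0.0
```

```bash
python3 - <<'E'
from h import *
t=env.state(); print(t["ee_pos"])
im,d=optics.grab_frame("wrist"); c=cam("wrist"); P=cloud(c,d)
blobs(P,116,128,(480,540,-320,-240),30); blobs(P,98,110,(440,580,-350,-210),30)
E
```

```text
[ 509.72643925 -279.10290933  160.26853054]
815 mean [ 508.5 -277.5  122.5] z [120.9 122.7 123.8] rect [ 508.6 -278.3] [35.5  9.9] 81.6
147 mean [ 476.6 -214.   103. ] z [100.3 103.3 104.6] rect [ 476.4 -213.8] [8.4 7.8] 81.6
15291 mean [ 509.8 -269.7  105.2] z [103.8 105.1 106.8] rect [ 508.8 -274.3] [118.7  71. ] 82.1
153 mean [ 556.7 -225.3  103. ] z [101.  103.2 104.5] rect [ 556.8 -225.4] [8.5 6.9] 82.8
```

Call:
{"op": "send_rows", "data": {
  "targets": [
    [[0, 0, -0.0909, 0.065, 0.066, 0, 0], [0, 0, -0.0909, 0.065, 0.066, 0, 0], [0, 0, -0.0909, 0.065, 0.066, 0, 0], [0, 0, -0.0909, 0.065, 0.066, 0, 0], [0, 0, -0.0909, 0.065, 0.066, 0, 0], [0, 0, -0.0909, 0.065, 0.066, 0, 0], [0, 0, -0.0909, 0.065, 0.066, 0, 0], [0, 0, -0.0909, 0.065, 0.066, 0, 0], [0, 0, -0.0909, 0.065, 0.066, 0, 0], [0, 0, -0.0909, 0.065, 0.066, 0, 0], [0, 0, 0, 0, 0, 0, 0], [0, 0, 0, 0, 0, 0, 0]]
  ]
}}

```text
time_s: 33.95
ee_pos: [638.5, -147.0, 158.2]
ee_rot: [-180.0, 0.2, 0.2]
force: [-0.1, -0.1, 0.4]
gripper_width: 46.0
gripper_force: 0.0
```

```bash
python3 - <<'E'
from h import *
t=env.state(); print(t["ee_pos"],t["ee_rot"],t["qpos"].round(0))
im,d=optics.grab_frame("wrist"); c=cam("wrist"); P=cloud(c,d); save("w7.png",im)
print("fin");blobs(P,58,80,(600,780,-280,-40),30); print("cover"); blobs(P,40,55,(600,780,-300,-20),100)
E
```

```text
[ 638.540814   -147.00329093  158.2470672 ] [-179.99280812    0.19001289    0.23459537] [-14.  26.  80.  -0.  74.  76.]
fin
779 mean [ 695.6 -179.3   67.9] z [64.4 68.3 69.8] rect [ 695.3 -179.7] [10.2 41.4] 89.5
cover
18353 mean [ 696.2 -179.5   46. ] z [44.6 46.  47.7] rect [ 695.  -179.6] [178.1  70.2] 89.4
```

View pics/w7.png

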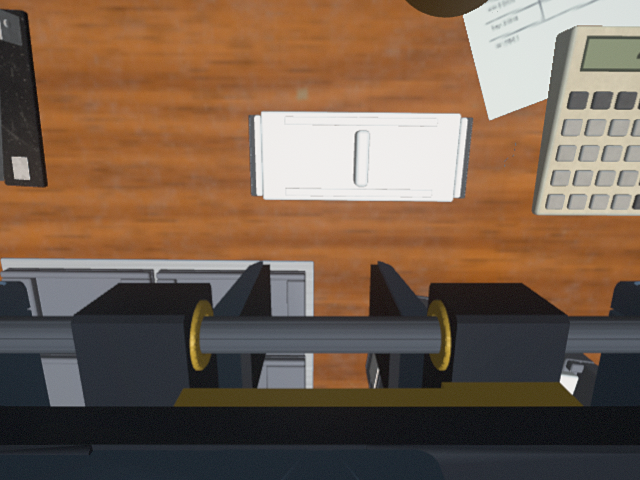

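tray_4 is seated. The cover has been knocked aside: it's now at (695.2,-179.6), yaw -0.5° (fin at pixel 361,158). Grasping it there.

Call:
{"op": "send_rows", "data": {
  "targets": [
    [[0, 0, -0.004, 0.142, -0.082, 0, 0], [0, 0, -0.004, 0.142, -0.082, 0, 0], [0, 0, 0, 0, 0, -0.2, 0], [0, 0, 0, 0, 0, -0.15, 0], [0, 0, 0, 0, 0, 0, 0], [0, 0, 0, 0, 0, 0, 0], [0, 0, 0, 0, 0, 0, 0]]
  ]
}}

```text
time_s: 34.7
ee_pos: [697.4, -180.6, 92.4]
ee_rot: [179.9, -0.2, -0.7]
force: [0.8, -0.3, 0.4]
gripper_width: 45.5
gripper_force: 0.0
```

```bash
python3 - <<'E'
from h import *
t=env.state(); print(t["ee_pos"],t["ee_rot"])
im,d=optics.grab_frame("wrist"); c=cam("wrist"); P=cloud(c,d)
print("fin");blobs(P,58,80,(640,780,-240,-120),30)
E
```

```text
[ 697.43654896 -180.56980815   92.37862748] [179.93128154  -0.21757151  -0.68420564]
fin
1034 mean [ 697.1 -179.4   67.7] z [65.2 68.1 69.4] rect [ 695.9 -179.1] [10.  41.4] 89.4
```

Call:
{"op": "send_rows", "data": {
  "targets": [
    [[0, 0, 0, -0.005, 0.005, -0.15, 0], [0, 0, 0, 0, 0, -0.13, 0], [0, 0, 0, 0, 0, -0.08, 0], [0, 0, 0, 0, 0, -0.05, 0], [0, 0, 0, 0, 0, 0, 0], [0, 0, 0, 0, 0, 0, 0], [0, 0, 0, 0, 0, 0, 1], [0, 0, 0, 0, 0, 0, 1], [0, 0, 0, 0, 0, 0, 1], [0, 0, 0, 0, 0, 0, 1], [0, 0, 0, 0, 0, 0, 1], [0, 0, 0, 0, 0, 0, 1]]
  ],
  "grip_force": 55
}}

```text
time_s: 35.95
ee_pos: [695.4, -178.8, 8.1]
ee_rot: [-180.0, -0.0, -0.7]
force: [-0.1, -0.1, 1.7]
gripper_width: 9.7
gripper_force: 55.0
```

Call:
{"op": "send_rows", "data": {
  "targets": [
    [[0, 0, 0, 0, 0, 0.1, 1], [0, 0, 0, 0, 0, 0.2, 1], [0, 0, 0, 0, 0, 0.25, 1], [0, 0, 0, 0, 0, 0.25, 1], [0, 0, -0.0138, -0.155, -0.0837, 0, 1], [0, 0, -0.0138, -0.155, -0.0837, 0, 1], [0, 0, -0.0138, -0.155, -0.0837, 0, 1], [0, 0, -0.0138, -0.155, -0.0837, 0, 1], [0, 0, -0.0138, -0.155, -0.0837, 0, 1], [0, 0, -0.0138, -0.155, -0.0837, 0, 1], [0, 0, 0, 0, 0, 0, 1], [0, 0, 0, 0, 0, 0, 1]]
  ]
}}

```text
time_s: 37.15
ee_pos: [508.8, -279.5, 167.7]
ee_rot: [-180.0, 0.0, -8.2]
force: [0.5, 0.3, -2.4]
gripper_width: 9.9
gripper_force: 55.0
```

Call:
{"op": "send_rows", "data": {
  "targets": [
    [[0, 0, 0, 0, 0, 0, 1], [0, 0, 0, 0, 0, 0, 1], [0, 0, 0, 0, 0, 0, 1], [0, 0, 0, 0, 0, 0, 1]]
  ]
}}

```text
time_s: 37.55
ee_pos: [509.9, -278.9, 167.7]
ee_rot: [-180.0, 0.0, -8.1]
force: [0.2, -0.4, -1.0]
gripper_width: 9.9
gripper_force: 55.0
```

```bash
python3 - <<'E'
from h import *
t=env.state(); print(t["ee_pos"],t["ee_rot"])
im,d=optics.grab_frame("scene"); save("s2.png",cv2.resize(im[170:350,220:420],None,fx=3,fy=3,interpolation=cv2.INTER_CUBIC))
im,d=optics.grab_frame("top"); P=cloud(cam("top"),d); blobs(P,195,216,(400,620,-400,-180),20)
E
```

```text
[ 509.85499099 -278.88947696  167.65872886] [-1.79998776e+02  1.27986167e-02 -8.09630659e+00]
```

View pics/s2.png

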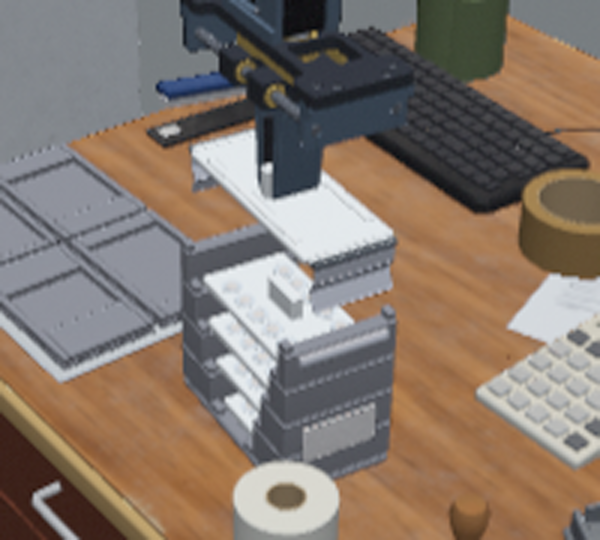

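The picture shows all four trays on their steps and the cover level and aligned above the carrier. I'll lower it to just above where the clips meet the rim bars.

Call:
{"op": "send_rows", "data": {
  "targets": [
    [[0, 0, 0, -0.002, 0, -0.1, 1], [0, 0, 0, 0, 0, -0.08, 1], [0, 0, 0, 0, 0, -0.05, 1], [0, 0, 0, 0, 0, 0, 1], [0, 0, 0, 0, 0, 0, 1], [0, 0, 0, 0, 0, 0, 1]]
  ]
}}

```text
time_s: 38.25
ee_pos: [509.7, -279.7, 122.9]
ee_rot: [180.0, -0.1, -8.1]
force: [0.6, -1.2, -2.7]
gripper_width: 10.0
gripper_force: 55.0
```

Call:
{"op": "send_rows", "data": {
  "targets": [
    [[0, 0, 0, 0, 0, -0.04, 1], [0, 0, 0, 0, 0, -0.03, 1], [0, 0, 0, 0, 0, -0.03, 1], [0, 0, 0, 0, 0, 0, 1], [0, 0, 0, 0, 0, 0, 1]]
  ]
}}

```text
time_s: 38.75
ee_pos: [508.2, -278.8, 100.8]
ee_rot: [-180.0, 0.1, -8.1]
force: [0.3, 1.6, -5.2]
gripper_width: 9.4
gripper_force: 55.0
```

Call:
{"op": "send_rows", "data": {
  "targets": [
    [[0, 0, 0, 0, 0, -0.02, 1], [0, 0, 0, 0, 0, -0.02, 1], [0, 0, 0, 0, 0, 0, 1], [0, 0, 0, 0, 0, 0, 1], [0, 0, 0, 0, 0, 0, 1]]
  ]
}}

```text
time_s: 39.25
ee_pos: [509.2, -279.4, 96.6]
ee_rot: [180.0, -0.1, -8.2]
force: [-3.6, 3.5, 11.7]
gripper_width: 9.6
gripper_force: 55.0
```

Call:
{"op": "send_rows", "data": {
  "targets": [
    [[0, 0, 0, 0, 0, -0.015, 1], [0, 0, 0, 0, 0, -0.01, 1], [0, 0, 0, 0, 0, 0, 1], [0, 0, 0, 0, 0, 0, 1]]
  ]
}}

```text
time_s: 39.65
ee_pos: [509.4, -279.5, 96.6]
ee_rot: [179.9, -0.3, -8.1]
force: [-9.8, 7.2, 37.0]
gripper_width: 9.9
gripper_force: 55.0
```

A hard stop at ee z 96.6 means the cover is seated. Relieve the pressure, release, retreat and check.

Call:
{"op": "send_rows", "data": {
  "targets": [
    [[0, 0, 0, 0, 0, 0.025, 1], [0, 0, 0, 0, 0, 0.015, 1], [0, 0, 0, 0, 0, 0, 0], [0, 0, 0, 0, 0, 0, 0], [0, 0, 0, 0, 0, 0, 0], [0, 0, 0, 0, 0, 0, 0], [0, 0, 0, 0, 0, 0.1, 0], [0, 0, 0, 0, 0, 0.2, 0], [0, 0, 0, 0, 0, 0.2, 0], [0, 0, 0, -0.1, 0, 0.1, 0], [0, 0, 0, -0.15, 0, 0, 0], [0, 0, 0, -0.1, 0, 0, 0]]
  ]
}}

```text
time_s: 40.85
ee_pos: [437.9, -279.4, 217.6]
ee_rot: [179.9, -0.0, -8.1]
force: [0.3, 0.4, -0.1]
gripper_width: 45.5
gripper_force: 0.0
```

```bash
python3 - <<'E'
from h import *
t=env.state(); print(t["ee_pos"],t["ee_rot"],t["gripper_width"],t["time_s"])
im,d=optics.grab_frame("wrist"); P=cloud(cam("wrist"),d); print("plate");blobs(P,128,140,(440,580,-380,-180),60); blobs(P,148,162,(440,580,-380,-180),20)
im,d=optics.grab_frame("top"); P=cloud(cam("top"),d); blobs(P,126,142,(440,580,-380,-180),60)
im,d=optics.grab_frame("scene"); save("s3.png",cv2.resize(im[220:350,240:400],None,fx=4,fy=4,interpolation=cv2.INTER_CUBIC))
E
```

```text
[ 437.91304929 -279.41918339  217.57738535] [ 1.79944338e+02 -4.39652263e-02 -8.14556493e+00] 45.53253114769109 40.85
plate
23344 mean [ 506.5 -279.3  133.7] z [132.3 133.7 135.3] rect [ 505.5 -279.8] [177.7  88.7] 81.5
180 mean [ 535.9 -354.   133. ] z [128.6 133.5 134.9] rect [ 535.5 -354.3] [10.8  8.1] 79.8
926 mean [ 506.3 -279.9  156. ] z [153.9 156.1 157.5] rect [ 506.  -279.6] [ 9.6 41.1] 81.4
1568 mean [ 516.7 -274.1  133.5] z [129.1 133.4 138. ] rect [ 514.  -280.6] [178.2  79.9] 82.1
```

View pics/s3.png

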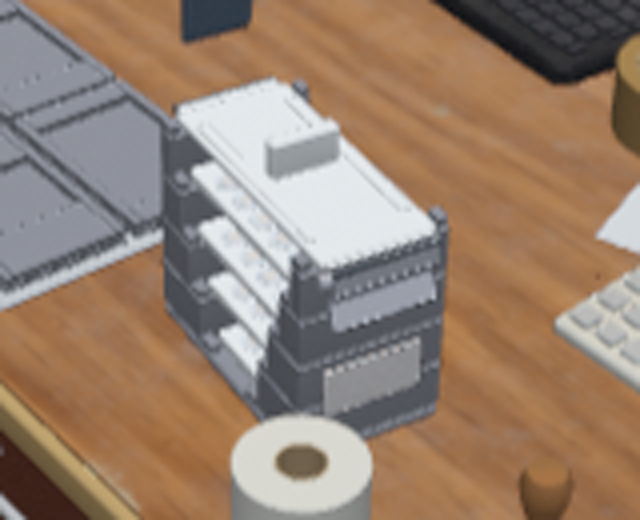

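The cover sits level at the right height (plate top 133.7 mm, expected 134), and its clips lie flat against the walls below the rims. Handing in.

```bash
python3 -c "
from workcell import env
print(env.job_done())"
```

```text
the job is handed in; nothing more can be done
None
```

I placed all four dose trays on their own steps, smallest to largest, pressed the cover down until it stopped hard with the clips under the rims, and handed the job in at about 41 s; the hand-in gave no verdict, and the clips were judged from pictures and force, not a joint reading.

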